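Unstack the sample jars and set them out on the lab bench

TASK

The sample jars stand on the bench in two stacks. Take the stacks apart and set the jars out upright for work: the small red-lidded jar in the middle of the balance pan, the small yellow-lidded jar in the middle of the stirrer plate, the large green-lidded jar flat in the green dish and the large black-lidded jar flat in the black dish. Do not drop a jar, and leave the two blue-capped bottles standing where they are.

Things in the scene. Friction and masses are not known exactly. Their poses are not given: they have to be found in the camera images.
- jar_red: Small sample jar, round and plain: amber body 40 mm in diameter and 31 mm tall under a flat red lid 44 mm in diameter and 14 mm tall; 45 mm tall in all, about 0.07 kg. At the start it stands loosely on the lid of one of the large jars (either one), so that its underside is 60 mm above the bench. Origin at the centre of its underside, z up along its axis.
- jar_yellow: Small sample jar, round and plain: amber body 40 mm in diameter and 31 mm tall under a flat yellow lid 44 mm in diameter and 14 mm tall; 45 mm tall in all, about 0.07 kg. At the start it stands loosely on the lid of one of the large jars (either one), so that its underside is 60 mm above the bench. Origin at the centre of its underside, z up along its axis.
- jar_green: Large sample jar, round and plain: white body 58 mm in diameter and 41 mm tall under a flat green lid 62 mm in diameter and 19 mm tall; 60 mm tall in all, about 0.16 kg. It stands on the bench with one small jar on top of it (either one). Origin at the centre of its underside, z up along its axis.
- jar_black: Large sample jar, round and plain: white body 58 mm in diameter and 41 mm tall under a flat black lid 62 mm in diameter and 19 mm tall; 60 mm tall in all, about 0.16 kg. It stands on the bench with one small jar on top of it (either one). Origin at the centre of its underside, z up along its axis.
- balance: Laboratory balance, fixed, left or right on the bench: low white housing 58 mm high, blue display panel at its +x end (below 75 mm), and a rigid flat round steel pan, 120 mm in diameter, its top 75 mm above the bench. Origin on the bench right under the pan centre; z up, x towards the display; housing from x = -90 to 190 mm, y = -90 to 90 mm.
- stirrer: Magnetic stirrer, fixed, on the other side from the balance: grey housing 68 mm high, two black knobs at its +x end (88 mm high), and a flat square white plate, 135 by 135 mm, its top 95 mm above the bench. Origin on the bench right under the plate centre; z up, x towards the knobs; housing from x = -65 to 165 mm, y = -75 to 75 mm.
- dish_green: Shallow round green dish fixed on the bench, 92 mm outside diameter, rim 10 mm high and 4 mm thick, inside diameter 84 mm; its inner floor is 4 mm above the bench. Origin at the centre of its underside, on the bench, z up.
- dish_black: Shallow round black dish fixed on the bench, 92 mm outside diameter, rim 10 mm high and 4 mm thick, inside diameter 84 mm; its inner floor is 4 mm above the bench. Origin at the centre of its underside, on the bench, z up.
- bottle_mid: Pale greyish reagent bottle with a blue screw cap, 56 mm in diameter, 95 mm tall, standing loose on the bench in the middle, among the jars and dishes; a bystander. Origin at the centre of its underside.
- bottle_far: Pale greyish reagent bottle with a blue screw cap, 56 mm in diameter, 95 mm tall, standing loose on the bench farther out, beyond the jars; a bystander. Origin at the centre of its underside.
Not all that is in view belongs to the job. Leave any purple look-alike of the jar_black alone.

How it is judged:
By the outcome, as a careful person would: the job done as asked, in the order asked, and still so for the second after the job is handed in, with the robot touching nothing.
It also fails if it takes over 115 s, if anything falls off the work surface, if the arm or the gripper's body presses on something with over 40 N, if the wrist force passes 120 N, or if a joint passes its speed limit or range.

ROBOT

A 7-joint arm with a two-finger parallel gripper is mounted at the origin on the work surface. World frame = base frame: x ahead of the robot, y to its left, z up, the work surface at z = 0. Lengths are in m, angles in rad, forces in N, time in s.
With the tool pointing down it reaches from about 0.4 to 0.85 m from the base axis. Payload 4.5 kg.
Tool frame: the origin (TCP) lies between the finger pads; the fingertips stand 19 mm ahead of it and the grasp point (between the pads) is the TCP (r.tips_ahead is the distance from the TCP to the fingertips, in m); z points along the fingers, y is the line along which they close (so a half turn about z gives the same grasp; the last joint's range is limited). The gripper opens to 88 mm and grips with 3 to 60 N. Pads are 18 mm wide; open, the fingers measure 123 mm over their backs; the gripper's body (75 mm by 187 mm) begins 45 mm behind the grasp point.
Start: joints at [1.178, 0.689, -0.195, 1.565, 0.157, 0.902, -0.215], TCP at [0.259, -0.569, 0.258] pointing down, gripper open.
Joint ranges: [-3.01, 3.01], [-0.46, 2.08], [-1.47, 1.51], [0.13, 2.56], [-1, 4.14], [0.04, 2.09], [-2.66, 2.66]. Speed limits (rad/s): [2.57, 2.57, 3.14, 3.14, 3.14, 3.14, 3.14].

INTERFACE

Orientations are given as a unit quaternion [x, y, z, w].
In Python, from plant import r, cams, models gives the robot as it stands. The module is installed in compiled form; this text tells all that it offers.
- The arm moves only by the tool jog_arm, never from a script. Its arguments are lists of equal length, an entry for each row: "turn": the turn, a rotation vector about the tool's x, y, z in rad, a list of three; "translation": the shift along the tool's x, y, z in m, a list of three; "grip": the closure, from 0 (fully open) to 1 (shut). In form: {"turn": [[ax, ay, az], ...], "translation": [[tx, ty, tz], ...], "grip": [grip, ...]}. A call has 1 to 20 rows; each row is the pose to reach, as a shift and turn from the pose commanded when the call began, along the tool's axes at that moment; what a row does not reach only later rows make up. A row lasts 1/8 s, in which the tool goes at most 62.5 mm and 10.7 degrees, less where a joint would pass 70% of its speed; a pose out of reach is approached as far as the arm can. A call with a gripper value outside its range is refused whole. The fingers move at their own pace and stop on an object; "force" is the grip in N (left out, the last holds). Time passes only in rows, so rows that repeat a pose let the fingers close. It gives the time, the measured TCP pose, the force, the opening and the grip force at its end, in the units of the state.
- r.get_state(): the state, without advancing time (a new reading comes with each control period).
- cams.snapshot(name): name is "scene" or "side" or "wrist"; returns the picture (384x512x3 uint8, red, green, blue); there is no depth.
- cams.camera_params(name): a dict with "fx", "fy", "cx", "cy" (pixels), "k1" (the pictures are not rectified: a ray, as slopes to the right and down, at radius r is drawn at 1 + k1 r^2 times it, then the intrinsics apply), "eye" and "orientation" of the camera in the world. Camera axes: x right, y up, looking along -z (the intrinsics and any distortion apply to the point x, -y, -z); pixel columns grow to the right and rows downward; lengths in m; the calibration is good to about 2 mm. A picture is of the moment at which its call begins: read the wrist's pose just before it. camera_params takes no time and is no camera call; for the wrist camera it gives the pose at the moment of the call.
- r.finish_job(): hands the job in; it is judged then, once.
Trained networks look in the newest picture that a camera, given by its name, has taken for a name from the list of things; names that differ only in an ending like _2 or _b are one class to them, and where a whole thing is asked for, a point or a joint stands for the part that bears it (a point fixed in the world has none). Each returns a list of dicts, best first, with "p" (0 to 1); they miss things now and then, are a little off and sometimes report something else, mostly with a low value. They report only what shows in the picture. A call takes as long as a camera call. They do not tell look-alikes from the thing itself.
- models.find_in(camera, name): "position" ([x, y, z] in m, in world coordinates, good to about 4 mm: the middle of the surface that is visible of it).
- models.masks_of(camera, name): "pixels" (384x512 bool, what is visible of it).
- models.place_of(camera, name): "position" ([x, y, z] in m, in world coordinates, good to about 4 mm: a listed point, or the origin of a listed thing).
The state is a dict: "clock": time; "q": joint angles; "qd": joint speeds; "joint_torque": joint torques, N m; "tool_pos": TCP position; "eef_rot": TCP orientation; "contact_force": force on the tool from outside, world axes, zero at the start; "moment": the same for the moment, N m; "opening": opening from 0.0 (shut) to 1.0 (fully open); "finger_force": force on a finger pad.
Only numpy, scipy, OpenCV 4.12 (cv2) and the standard library are available. Lean on these libraries where they do the work, as an engineer would, in place of code of your own. Each camera call takes 0.05 s, during which the arm holds its last target. There are 200 camera calls.

## Working session

There is one attempt and no reset: what is moved stays moved. The work goes in short steps, Python scripts to look and compute and a tool call to move; the robot and the scene stay as the last step left them, time stands still between calls to the robot, and variables do not carry over. Pictures are saved under pics/ and viewed, at most 14 in all, crops included, and the job is handed in when it is done.

Besides the shell and the picture viewer there is one more tool, called after ">>>" in YAML: its name, and indented under it one key for each argument. jog_arm: Moves the arm, as the interface text tells. Its arguments: {"type":"object","properties":{"turn":{"type":"array"},"translation":{"type":"array"},"grip":{"type":"array"},"force":{"type":"number"}},"required":["turn","translation","grip"]}

```bash
mkdir -p pics; python3 - <<'E'
from plant import r,cams,models
import cv2,numpy as np
s=r.get_state();print(s['clock'],s['tool_pos'],s['eef_rot'],s['opening'])
for c in ['scene','side']:
    im=cams.snapshot(c);cv2.imwrite(f'pics/{c}0.png',im[...,::-1])
    p=cams.camera_params(c);print(c,np.round(p['eye'],3),p['fx'],p['k1'])
    for n in ['jar_red','jar_yellow','jar_green','jar_black','balance','stirrer','dish_green','dish_black','bottle_mid','bottle_far']:
        print(n,[(np.round(d['position'],3).tolist(),round(d['p'],2)) for d in models.place_of(c,n)[:4]])
print(r.get_state()['clock'])
E
```

```text
0.0 [ 0.25843217 -0.56839277  0.25690493] [ 9.77308720e-01  2.11817844e-01 -2.64250127e-04 -8.92565912e-04] 1.0040451951124074
scene [ 1.233 -0.379  0.934] 390.9799414562657 -0.04772784439328507
jar_red [([0.436, 0.112, 0.061], 0.75)]
jar_yellow [([0.444, -0.128, 0.062], 0.79)]
jar_green [([0.442, -0.127, 0.004], 0.52)]
jar_black [([0.433, 0.11, -0.002], 0.81), ([0.425, 0.222, 0.002], 0.66), ([0.773, -0.027, 0.003], 0.5)]
balance [([0.468, -0.353, -0.001], 0.7), ([0.624, 0.093, 0.0], 0.56)]
stirrer [([0.442, 0.4, 0.002], 0.68)]
dish_green [([0.619, -0.114, 0.002], 0.69)]
dish_black [([0.627, 0.092, 0.001], 0.75)]
bottle_mid [([0.528, 0.005, -0.001], 0.88), ([0.77, -0.027, 0.003], 0.23)]
bottle_far [([0.779, -0.024, 0.0], 0.82)]
side [0.56  0.788 0.69 ] 406.4673686370444 -0.07447910870031381
jar_red [([0.427, 0.115, 0.059], 0.82)]
jar_yellow [([0.448, -0.133, 0.06], 0.66)]
jar_green [([0.442, -0.128, -0.002], 0.75)]
jar_black [([0.425, 0.225, 0.0], 0.95), ([0.426, 0.105, 0.002], 0.57)]
balance [([0.468, -0.355, -0.002], 0.83)]
stirrer [([0.443, 0.399, 0.0], 0.72)]
dish_green [([0.619, -0.114, -0.001], 0.83)]
dish_black [([0.625, 0.089, -0.0], 0.74), ([0.472, -0.354, -0.003], 0.45)]
bottle_mid [([0.534, 0.006, -0.003], 0.73)]
bottle_far [([0.777, -0.024, 0.002], 0.64)]
1.1
```

View pics/scene0.png

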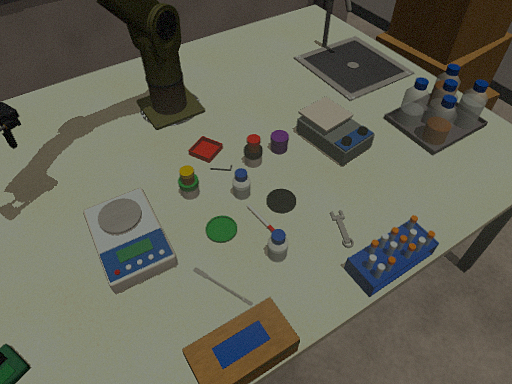

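View pics/side0.png

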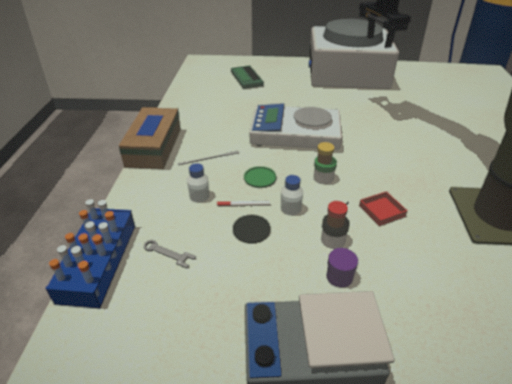

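Candidates for jar_black, in scene pixels:
- (254,152): dark jar under the red-lidded jar.
- (279,141): purple look-alike, nothing on it. I leave this one alone.
- (278,243) and (241,183): these are the blue-capped bottles.

Other things the networks could confuse:
- **Red:** the only red-lidded jar is at (254,141). The red tray at (206,149) isn't a jar.
- **Yellow and green:** yellow is at (187,172), on green at (188,184).

I choose the stacked jars. Next I refine their positions by fitting the lid silhouettes.

```bash
cat > h.py <<'E'
from plant import r,cams,models
import cv2,numpy as np
from scipy.spatial.transform import Rotation as R
from scipy.optimize import least_squares
def proj(P,p):
    o=p['orientation']; M=R.from_quat(o).as_matrix() if np.size(o)==4 else np.array(o)
    c=(np.atleast_2d(P)-p['eye'])@M
    u=np.c_[c[:,0],-c[:,1]]/-c[:,2:]
    u=u*(1+p['k1']*(u**2).sum(1,keepdims=True))
    return u*[p['fx'],p['fy']]+[p['cx'],p['cy']]
A=np.linspace(0,2*np.pi,48,endpoint=False)
def cyl(x,y,rad,z0,z1):
    return np.r_[tuple(np.c_[x+rad*np.cos(A),y+rad*np.sin(A),0*A+z] for z in (z0,z1))]
def hull(x,y,rad,z0,z1,p): return cv2.convexHull(proj(cyl(x,y,rad,z0,z1),p).astype(np.float32))
def cen(h):
    m=cv2.moments(h); return np.array([m['m10'],m['m01']])/m['m00']
HUE={'red':[(0,8),(172,180)],'yellow':[(18,35)],'green':[(45,85)]}
def mask(im,col,h,grow=9):
    hsv=cv2.cvtColor(im,cv2.COLOR_RGB2HSV); roi=np.zeros(im.shape[:2],np.uint8)
    cv2.fillConvexPoly(roi,h.astype(np.int32),1); roi=cv2.dilate(roi,np.ones((2*grow+1,)*2))
    m=np.zeros_like(roi)
    for a,b in HUE[col]: m|=((hsv[...,0]>=a)&(hsv[...,0]<=b)&(hsv[...,1]>130)&(hsv[...,2]>40)).astype(np.uint8)
    return m*roi
def fit(im,cam,col,x0,rad,z0,z1):
    p=cams.camera_params(cam); m=mask(im,col,hull(*x0,rad,z0,z1,p))
    mm=cv2.moments(m,True); c=np.array([mm['m10'],mm['m01']])/mm['m00']
    s=least_squares(lambda v:cen(hull(*v,rad,z0,z1,p))-c,x0,diff_step=1e-3)
    return s.x,mm['m00'],cv2.contourArea(hull(*s.x,rad,z0,z1,p))
E
python3 - <<'E'
from h import *
G={'red':((.432,.113),.022,.091,.105),'yellow':((.446,-.13),.022,.091,.105),'dg':((.619,-.114),.046,0,.01)}
for c in ['scene','side']:
    im=cv2.imread(f'pics/{c}0.png')[...,::-1].copy()
    for k,g in G.items(): print(c,k,*fit(im,c,'green' if k=='dg' else k,*g))
    if c=='scene':
        p=cams.camera_params(c);S=5
        x0,y0=80,120; cr=cv2.resize(im[y0:y0+120,x0+10:x0+170+60][:, :],None,fx=3.4,fy=3.4,interpolation=cv2.INTER_CUBIC)
        f=3.4
        for a in [(.432,.113,.022,.091,.105),(.446,-.13,.022,.091,.105),(.43,.11,.031,.041,.06),(.443,-.129,.031,.041,.06),(.626,.0905,.046,0,.01),(.619,-.114,.046,0,.01),(.468,-.354,.06,.073,.075)]:
            h=((hull(*a,p)-[x0+10,y0]+.5)*f).astype(np.int32); cv2.polylines(cr,[h],True,(255,0,255),1)
        cv2.imwrite('pics/crop1.png',cr[...,::-1])
E
```

```text
scene red [0.43450115 0.11293669] 122.0 145.5407130253734
scene yellow [ 0.44961042 -0.13032987] 169.0 175.99219368153717
scene dg [ 0.62029726 -0.11654573] 546.0 708.6466618590057
side red [0.43349003 0.10784191] 186.0 304.74760000919923
side yellow [ 0.44509136 -0.13755615] 93.0 189.28509338526055h.py:26: RuntimeWarning: invalid value encountered in divide
  mm=cv2.moments(m,True); c=np.array([mm['m10'],mm['m01']])/mm['m00']
Traceback (most recent call last):
  File "h.py", line 27, in fit
    s=least_squares(lambda v:cen(hull(*v,rad,z0,z1,p))-c,x0,diff_step=1e-3)
ValueError: Residuals are not finite in the initial point.
```

View pics/crop1.png

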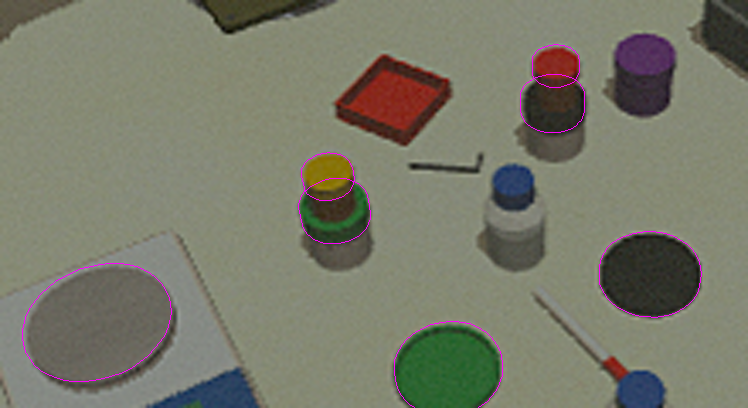

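The crop shows the red lid at scene (254,139) on the dark-lidded jar at (253,150). The purple jar stands alone at (280,141), and yellow sits on green at about (187,176). The projected outlines of lids, dishes and pan match the picture. Now I go above red with the fingers closing along world x.

>>> jog_arm:
  turn:
    - [0,0,-0.17]
    - [0,0,-0.34]
    - [0,0,-0.51]
    - [0,0,-0.68]
    - [0,0,-0.85]
    - [0,0,-1.02]
    - [0,0,-1.143]
    - [0,0,-1.143]
    - [0,0,-1.143]
    - [0,0,-1.143]
    - [0,0,-1.143]
    - [0,0,-1.143]
    - [0,0,-1.143]
    - [0,0,-1.143]
    - [0,0,-1.143]
    - [0,0,-1.143]
    - [0,0,-1.143]
    - [0,0,-1.143]
  translation:
    - [0.042,-0.023,0.005]
    - [0.084,-0.046,0.01]
    - [0.126,-0.069,0.016]
    - [0.168,-0.092,0.021]
    - [0.21,-0.115,0.027]
    - [0.253,-0.138,0.032]
    - [0.295,-0.161,0.038]
    - [0.32,-0.218,0.04]
    - [0.345,-0.275,0.043]
    - [0.37,-0.33,0.046]
    - [0.39,-0.385,0.05]
    - [0.41,-0.44,0.053]
    - [0.428,-0.495,0.056]
    - [0.442,-0.547,0.058]
    - [0.442,-0.547,0.058]
    - [0.442,-0.547,0.058]
    - [0.442,-0.547,0.058]
    - [0.442,-0.547,0.058]
  grip: [0,0,0,0,0,0,0,0,0,0,0,0,0,0,0,0,0,0]

```text
clock: 3.35
tool_pos: [0.435, 0.1105, 0.1997]
eef_rot: [0.708, 0.706, -0.0, 0.0]
contact_force: [-0.2, 0.3, 0.5]
opening: 0.999
finger_force: 0.0
```

```bash
cat > w.py <<'E'
import sys
from h import *
s=r.get_state();M=R.from_quat(s['eef_rot']).as_matrix()
p=cams.camera_params('wrist');im=cams.snapshot('wrist')
print(s['clock'],s['tool_pos'].round(4),M.round(3).tolist())
for n in sys.argv[2:]: print(n,[(np.round(d['position'],3).tolist(),round(d['p'],2)) for d in models.place_of('wrist',n)[:3]])
cv2.imwrite(f'pics/{sys.argv[1]}.png',im[...,::-1])
E
python3 w.py w1 jar_red jar_black
```

```text
3.35 [0.435  0.1105 0.1997] [[0.004, 1.0, 0.0], [1.0, -0.004, -0.001], [-0.001, 0.0, -1.0]]
jar_red [([0.435, 0.113, 0.06], 0.85), ([0.53, 0.008, 0.002], 0.63)]
jar_black [([0.424, 0.223, 0.003], 0.9), ([0.432, 0.112, -0.001], 0.78)]
```

>>> jog_arm:
  turn:
    - [0,0,0]
    - [0,0,0]
    - [0,0,0]
    - [0,0,0]
    - [0,0,0]
    - [0,0,0]
    - [0,0,0]
    - [0,0,0]
    - [0,0,0]
    - [0,0,0]
    - [0,0,0]
    - [0,0,0]
  translation:
    - [0.001,0,0.03]
    - [0.002,0,0.06]
    - [0.002,0,0.085]
    - [0.002,0,0.103]
    - [0.002,0,0.103]
    - [0.002,0,0.103]
    - [0.002,0,0.103]
    - [0.002,0,0.103]
    - [0.002,0,0.103]
    - [0.002,0,0.103]
    - [0.002,0,0.103]
    - [0.002,0,0.103]
  grip: [0,0,0,0,0,0.8,0.8,0.8,0.8,0.8,0.8,0.8]
  force: 15

```text
clock: 5.0
tool_pos: [0.4348, 0.1139, 0.0969]
eef_rot: [0.707, 0.707, 0.0, 0.0]
contact_force: [-0.1, -0.5, 3.3]
opening: 0.489
finger_force: 15.0
```

>>> jog_arm:
  turn:
    - [0,0,0]
    - [0,0,0]
    - [0,0,0]
    - [0,0,0]
    - [0,0,0]
    - [0,0,0]
    - [0,0,0]
    - [0,0,0]
    - [0,0,0]
    - [0,0,0]
    - [0,0,0]
    - [0,0,0]
    - [0,0,0]
    - [0,0,0]
    - [0,0,0]
    - [0,0,0]
    - [0,0,0]
    - [0,0,0]
    - [0,0,0]
    - [0,0,0]
  translation:
    - [0,0,-0.008]
    - [0,0,-0.025]
    - [0,0,-0.055]
    - [0,0,-0.085]
    - [0,0,-0.103]
    - [-0.015,0.001,-0.11]
    - [-0.045,0.003,-0.11]
    - [-0.085,0.006,-0.11]
    - [-0.13,0.009,-0.11]
    - [-0.175,0.012,-0.11]
    - [-0.22,0.015,-0.11]
    - [-0.265,0.019,-0.11]
    - [-0.31,0.022,-0.11]
    - [-0.355,0.025,-0.11]
    - [-0.4,0.028,-0.11]
    - [-0.435,0.031,-0.11]
    - [-0.458,0.033,-0.11]
    - [-0.468,0.033,-0.11]
    - [-0.468,0.033,-0.11]
    - [-0.468,0.033,-0.11]
  grip: [0.8,0.8,0.8,0.8,0.8,0.8,0.8,0.8,0.8,0.8,0.8,0.8,0.8,0.8,0.8,0.8,0.8,0.8,0.8,0.8]
  force: 15

```text
clock: 7.5
tool_pos: [0.4674, -0.3525, 0.2069]
eef_rot: [0.707, 0.707, 0.0, -0.0]
contact_force: [-0.2, -0.0, -0.6]
opening: 0.488
finger_force: 15.0
```

```bash
cat > p.py <<'E'
import sys
from h import *
print(r.get_state()['clock'])
for c in sys.argv[1].split(','):
    im=cams.snapshot(c);cv2.imwrite(f'pics/{c}{sys.argv[2]}.png',im[...,::-1])
    for n in sys.argv[3:]: print(c,n,[(np.round(d['position'],3).tolist(),round(d['p'],2)) for d in models.place_of(c,n)[:3]])
E
python3 p.py scene,side,wrist 1 jar_red balance
```

```text
7.5
scene jar_red [([0.469, -0.353, 0.001], 0.64), ([0.625, 0.092, -0.0], 0.26)]
scene balance [([0.468, -0.353, 0.002], 0.82)]
side jar_red [([0.462, -0.352, 0.172], 0.7), ([0.444, 0.404, 0.0], 0.67)]
side balance [([0.469, -0.356, -0.001], 0.68)]
wrist jar_red [([0.469, -0.355, 0.174], 0.77)]
wrist balance [([0.472, -0.352, 0.001], 0.57)]
```

>>> jog_arm:
  turn:
    - [0,0,0]
    - [0,0,0]
    - [0,0,0]
    - [0,0,0]
    - [0,0,0]
    - [0,0,0]
    - [0,0,0]
    - [0,0,0]
  translation:
    - [-0.001,0.001,0.025]
    - [-0.001,0.001,0.05]
    - [-0.001,0.001,0.072]
    - [-0.001,0.001,0.084]
    - [-0.001,0.001,0.089]
    - [-0.001,0.001,0.093]
    - [-0.001,0.001,0.094]
    - [-0.001,0.001,0.094]
  grip: [0.8,0.8,0.8,0.8,0.8,0.8,0.8,0.8]

```text
clock: 8.95
tool_pos: [0.4684, -0.3552, 0.1131]
eef_rot: [0.707, 0.707, 0.0, 0.0]
contact_force: [0.4, 0.6, -0.8]
opening: 0.484
finger_force: 15.0
```

>>> jog_arm:
  turn:
    - [0,0,0]
    - [0,0,0]
    - [0,0,0]
  translation:
    - [0,0,0.001]
    - [0,0,0.0015]
    - [0,0,0.0015]
  grip: [0.8,0.8,0.8]

```text
clock: 9.32
tool_pos: [0.4684, -0.3552, 0.1119]
eef_rot: [0.707, 0.707, -0.0, 0.0]
contact_force: [-1.2, 0.7, 4.4]
opening: 0.489
finger_force: 15.0
```

>>> jog_arm:
  turn:
    - [0,0,0]
    - [0,0,0]
    - [0,0,0]
    - [0,0,0]
    - [0,0,0]
    - [0,0,0]
    - [0,0,0]
    - [0,0,0]
    - [0,0,0]
    - [0,0,0]
    - [0,0,0]
    - [0,0,0]
    - [0,0,0]
    - [0,0,0]
    - [0,0,0]
    - [0,0,0]
  translation:
    - [0,0,0]
    - [0,0,0]
    - [0,0,0]
    - [0,0,0]
    - [0,0,-0.02]
    - [0,0,-0.05]
    - [0,0,-0.085]
    - [0.02,-0.002,-0.09]
    - [0.06,-0.006,-0.09]
    - [0.1,-0.01,-0.09]
    - [0.14,-0.014,-0.09]
    - [0.18,-0.018,-0.09]
    - [0.21,-0.02,-0.09]
    - [0.224,-0.021,-0.09]
    - [0.224,-0.021,-0.09]
    - [0.224,-0.021,-0.09]
  grip: [0.3,0.1,0,0,0,0,0,0,0,0,0,0,0,0,0,0]

```text
clock: 11.32
tool_pos: [0.4473, -0.1323, 0.201]
eef_rot: [0.708, 0.706, -0.0, 0.0]
contact_force: [-0.4, -0.0, 0.5]
opening: 1.001
finger_force: 0.0
```

```bash
python3 p.py scene,wrist 2 jar_red jar_yellow jar_green
```

```text
11.325
scene jar_red [([0.47, -0.358, 0.072], 0.55)]
scene jar_yellow [([0.445, -0.129, 0.06], 0.48)]
scene jar_green [([0.439, -0.128, 0.004], 0.82)]
wrist jar_red []
wrist jar_yellow [([0.447, -0.127, 0.06], 0.84)]
wrist jar_green [([0.444, -0.125, -0.001], 0.83)]
```

View pics/scene2.png

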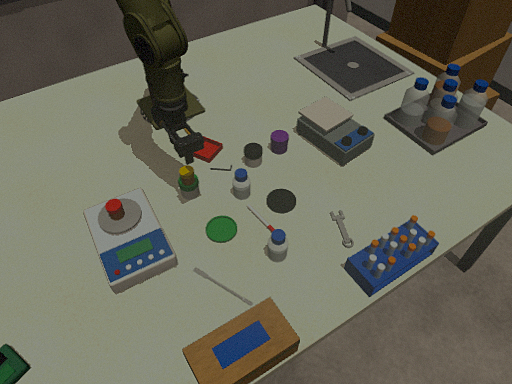

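Red stands on the pan (116,210), and yellow is still on green (187,180). I pick yellow next at (.447,-.130).

>>> jog_arm:
  turn:
    - [0,0,0]
    - [0,0,0]
    - [0,0,0]
    - [0,0,0]
    - [0,0,0]
    - [0,0,0]
    - [0,0,0]
    - [0,0,0]
    - [0,0,0]
    - [0,0,0]
    - [0,0,0]
    - [0,0,0]
  translation:
    - [0.001,0,0.03]
    - [0.001,0,0.06]
    - [0.001,0,0.085]
    - [0.001,0,0.104]
    - [0.001,0,0.104]
    - [0.001,0,0.104]
    - [0.001,0,0.104]
    - [0.001,0,0.104]
    - [0.001,0,0.104]
    - [0.001,0,0.104]
    - [0.001,0,0.104]
    - [0.001,0,0.104]
  grip: [0,0,0,0,0,0.8,0.8,0.8,0.8,0.8,0.8,0.8]
  force: 15

```text
clock: 13.22
tool_pos: [0.4474, -0.1302, 0.0974]
eef_rot: [0.708, 0.707, -0.0, 0.0]
contact_force: [-0.5, 0.1, 5.1]
opening: 0.489
finger_force: 15.0
```

>>> jog_arm:
  turn:
    - [0,0,0]
    - [0,0,0]
    - [0,0,0]
    - [0,0,0]
    - [0,0,0]
    - [0,0,0]
    - [0,0,0]
    - [0,0,0]
    - [0,0,0]
    - [0,0,0]
    - [0,0,0]
    - [0,0,0]
    - [0,0,0]
    - [0,0,0]
    - [0,0,0]
    - [0,0,0]
    - [0,0,0]
    - [0,0,0]
    - [0,0,0]
    - [0,0,0]
  translation:
    - [0,0,-0.008]
    - [0,0,-0.025]
    - [0,0,-0.055]
    - [0,0,-0.085]
    - [0.005,0,-0.103]
    - [0.025,0,-0.11]
    - [0.06,0,-0.11]
    - [0.105,0,-0.11]
    - [0.15,-0.001,-0.11]
    - [0.2,-0.001,-0.11]
    - [0.25,-0.002,-0.11]
    - [0.3,-0.003,-0.11]
    - [0.35,-0.003,-0.11]
    - [0.4,-0.004,-0.11]
    - [0.445,-0.004,-0.11]
    - [0.485,-0.005,-0.11]
    - [0.515,-0.005,-0.11]
    - [0.53,-0.005,-0.11]
    - [0.53,-0.005,-0.11]
    - [0.53,-0.005,-0.11]
  grip: [0.8,0.8,0.8,0.8,0.8,0.8,0.8,0.8,0.8,0.8,0.8,0.8,0.8,0.8,0.8,0.8,0.8,0.8,0.8,0.8]
  force: 15

```text
clock: 15.72
tool_pos: [0.4434, 0.3979, 0.207]
eef_rot: [0.708, 0.706, -0.001, 0.001]
contact_force: [-0.1, -0.6, -0.7]
opening: 0.488
finger_force: 15.0
```

```bash
python3 p.py scene,side,wrist 3 jar_yellow stirrer
```

```text
15.725
scene jar_yellow [([0.44, -0.126, 0.004], 0.71), ([0.443, 0.401, 0.173], 0.5)]
scene stirrer [([0.442, 0.4, -0.001], 0.76)]
side jar_yellow [([0.446, 0.397, 0.167], 0.86)]
side stirrer [([0.446, 0.399, -0.0], 0.63)]
wrist jar_yellow [([0.445, 0.395, 0.169], 0.75)]
wrist stirrer [([0.439, 0.398, 0.001], 0.59)]
```

>>> jog_arm:
  turn:
    - [0,0,0]
    - [0,0,0]
    - [0,0,0]
    - [0,0,0]
    - [0,0,0]
    - [0,0,0]
    - [0,0,0]
    - [0,0,0]
    - [0,0,0]
    - [0,0,0]
  translation:
    - [0.001,0,0.02]
    - [0.001,0,0.04]
    - [0.001,0,0.056]
    - [0.001,0,0.066]
    - [0.001,0,0.071]
    - [0.001,0,0.073]
    - [0.001,0,0.074]
    - [0.001,0,0.075]
    - [0.001,0,0.0755]
    - [0.001,0,0.0755]
  grip: [0.8,0.8,0.8,0.8,0.8,0.8,0.8,0.8,0.8,0.8]

```text
clock: 17.42
tool_pos: [0.4432, 0.4012, 0.1324]
eef_rot: [0.707, 0.707, 0.0, 0.0]
contact_force: [0.7, -1.5, 5.8]
opening: 0.487
finger_force: 15.0
```

>>> jog_arm:
  turn:
    - [0,0,0]
    - [0,0,0]
    - [0,0,0]
    - [0,0,0]
    - [0,0,0]
    - [0,0,0]
    - [0,0,0]
    - [0,0,0]
    - [0,0,0]
    - [0,0,0]
    - [0,0,0]
    - [0,0,0]
    - [0,0,0]
    - [0,0,0]
    - [0,0,0]
    - [0,0,0]
    - [0,0,0]
    - [0,0,0]
    - [0,0,0]
    - [0,0,0]
  translation:
    - [0,0,0]
    - [0,0,0]
    - [0,0,0]
    - [0,0,0]
    - [0,0,-0.02]
    - [0,0,-0.05]
    - [0,0,-0.07]
    - [-0.03,0,-0.07]
    - [-0.08,0,-0.07]
    - [-0.13,0,-0.07]
    - [-0.18,0,-0.07]
    - [-0.23,0,-0.07]
    - [-0.28,0,-0.07]
    - [-0.33,0,-0.07]
    - [-0.38,0,-0.07]
    - [-0.43,0,-0.07]
    - [-0.48,0,-0.07]
    - [-0.515,0,-0.07]
    - [-0.529,0,-0.07]
    - [-0.529,0,-0.07]
  grip: [0.3,0.1,0,0,0,0,0,0,0,0,0,0,0,0,0,0,0,0,0,0]

```text
clock: 19.92
tool_pos: [0.4425, -0.128, 0.2017]
eef_rot: [0.708, 0.706, 0.0, 0.0]
contact_force: [-0.1, 0.1, -0.4]
opening: 0.998
finger_force: 0.0
```

```bash
python3 p.py scene,side,wrist 4 jar_yellow jar_green; python3 p.py wrist 5 jar_green
python3 - <<'E'
from h import *
s=r.get_state();print(s['tool_pos'])
p=cams.camera_params('wrist');im=cams.snapshot('wrist')
print(fit(im,'wrist','green',(.443,-.127),.031,.041,.06))
E
```

```text
19.925
scene jar_yellow [([0.443, 0.402, 0.096], 0.52)]
scene jar_green [([0.44, -0.128, 0.003], 0.83)]
side jar_yellow [([0.446, 0.4, 0.094], 0.87)]
side jar_green [([0.439, -0.13, 0.0], 0.65)]
wrist jar_yellow []
wrist jar_green [([0.444, -0.128, 0.002], 0.57)]
20.375
wrist jar_green [([0.446, -0.128, 0.003], 0.78)]
[ 0.44248248 -0.12776443  0.20171958]
(array([ 0.44168438, -0.12867685]), 2676.0, 2915.687727825949)
```

View pics/scene4.png

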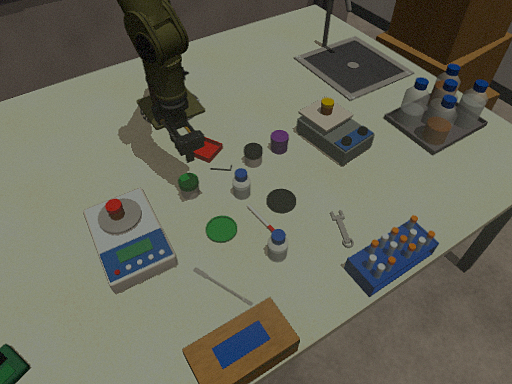

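Yellow stands centred on the plate (327,104), and green is bare at (188,183). I grasp green by its lid.

>>> jog_arm:
  turn:
    - [0,0,0]
    - [0,0,0]
    - [0,0,0]
    - [0,0,0]
    - [0,0,0]
    - [0,0,0]
    - [0,0,0]
    - [0,0,0]
    - [0,0,0]
    - [0,0,0]
    - [0,0,0]
    - [0,0,0]
    - [0,0,0]
  translation:
    - [-0.001,0,0.04]
    - [-0.001,0,0.08]
    - [-0.001,0,0.11]
    - [-0.001,0,0.135]
    - [-0.001,0,0.152]
    - [-0.001,0,0.152]
    - [-0.001,0,0.152]
    - [-0.001,0,0.152]
    - [-0.001,0,0.152]
    - [-0.001,0,0.152]
    - [-0.001,0,0.152]
    - [-0.001,0,0.152]
    - [-0.001,0,0.152]
  grip: [0,0,0,0,0,0,0.6,0.6,0.6,0.6,0.6,0.6,0.6]
  force: 25

```text
clock: 22.15
tool_pos: [0.4427, -0.1293, 0.0503]
eef_rot: [0.708, 0.707, 0.0, 0.001]
contact_force: [-1.3, -0.3, 6.4]
opening: 0.693
finger_force: 25.0
```

>>> jog_arm:
  turn:
    - [0,0,0]
    - [0,0,0]
    - [0,0,0]
    - [0,0,0]
    - [0,0,0]
    - [0,0,0]
    - [0,0,0]
    - [0,0,0]
    - [0,0,0]
    - [0,0,0]
    - [0,0,0]
    - [0,0,0]
  translation:
    - [0,0,-0.008]
    - [0,0,-0.025]
    - [0,0,-0.05]
    - [0,0.005,-0.07]
    - [0.002,0.025,-0.08]
    - [0.005,0.06,-0.08]
    - [0.008,0.1,-0.08]
    - [0.011,0.14,-0.08]
    - [0.013,0.165,-0.08]
    - [0.014,0.177,-0.08]
    - [0.014,0.177,-0.08]
    - [0.014,0.177,-0.08]
  grip: [0.6,0.6,0.6,0.6,0.6,0.6,0.6,0.6,0.6,0.6,0.6,0.6]
  force: 25

```text
clock: 23.65
tool_pos: [0.6182, -0.1155, 0.1296]
eef_rot: [0.707, 0.707, -0.001, -0.001]
contact_force: [-0.6, 0.3, -2.2]
opening: 0.693
finger_force: 25.0
```

```bash
python3 p.py scene,side 6 jar_green dish_green; python3 -c "
from h import *
print(r.get_state()['tool_pos'],r.get_state()['opening'])"
```

```text
23.65
scene jar_green [([0.617, -0.113, 0.081], 0.75)]
scene dish_green [([0.618, -0.112, 0.002], 0.73), ([0.47, -0.35, 0.003], 0.66), ([0.444, 0.402, 0.002], 0.37)]
side jar_green [([0.616, -0.116, 0.078], 0.84)]
side dish_green [([0.617, -0.11, -0.002], 0.94)]
[ 0.61910878 -0.1153496   0.12983951] 0.687614914737232
```

>>> jog_arm:
  turn:
    - [0,0,0]
    - [0,0,0]
    - [0,0,0]
    - [0,0,0]
    - [0,0,0]
    - [0,0,0]
    - [0,0,0]
    - [0,0,0]
    - [0,0,0]
    - [0,0,0]
  translation:
    - [0.001,0,0.02]
    - [0.001,0,0.04]
    - [0.001,0,0.056]
    - [0.001,0,0.066]
    - [0.001,0,0.071]
    - [0.001,0,0.073]
    - [0.001,0,0.074]
    - [0.001,0,0.075]
    - [0.001,0,0.0758]
    - [0.001,0,0.0758]
  grip: [0.6,0.6,0.6,0.6,0.6,0.6,0.6,0.6,0.6,0.6]

```text
clock: 25.2
tool_pos: [0.6197, -0.1143, 0.0544]
eef_rot: [0.707, 0.707, 0.0, 0.0]
contact_force: [-0.5, 0.0, 2.1]
opening: 0.695
finger_force: 25.0
```

>>> jog_arm:
  turn:
    - [0,0,0]
    - [0,0,0]
    - [0,0,0]
    - [0,0,0]
    - [0,0,0]
    - [0,0,0]
    - [0,0,0]
    - [0,0,0]
    - [0,0,0]
    - [0,0,0]
    - [0,0,0]
    - [0,0,0]
    - [0,0,0]
    - [0,0,0]
    - [0,0,0]
    - [0,0,0]
    - [0,0,0]
    - [0,0,0]
  translation:
    - [0,0,0]
    - [0,0,0]
    - [0,0,0]
    - [0,0,0]
    - [0,0,-0.02]
    - [0,0,-0.06]
    - [0,0,-0.1]
    - [0,0,-0.14]
    - [0.02,-0.017,-0.15]
    - [0.055,-0.046,-0.15]
    - [0.09,-0.076,-0.15]
    - [0.125,-0.106,-0.15]
    - [0.16,-0.135,-0.15]
    - [0.195,-0.165,-0.15]
    - [0.215,-0.182,-0.15]
    - [0.225,-0.19,-0.15]
    - [0.225,-0.19,-0.15]
    - [0.225,-0.19,-0.15]
  grip: [0.2,0.1,0,0,0,0,0,0,0,0,0,0,0,0,0,0,0,0]

```text
clock: 27.45
tool_pos: [0.4306, 0.11, 0.204]
eef_rot: [0.708, 0.706, 0.0, 0.001]
contact_force: [0.2, -0.6, 0.1]
opening: 0.997
finger_force: 0.0
```

```bash
python3 p.py scene,side,wrist 7 jar_green jar_black dish_black
python3 - <<'E'
from h import *
print(r.get_state()['tool_pos'])
p=cams.camera_params('wrist');im=cv2.imread('pics/wrist7.png')
h=hull(.430,.111,.031,.041,.06,p);cv2.polylines(im,[h.astype(np.int32)],True,(255,0,255),1)
b=np.hstack([im,cv2.imread('pics/scene7.png')]);cv2.imwrite('pics/b7.png',cv2.resize(b,(800,300)))
E
```

```text
27.45
scene jar_green [([0.619, -0.117, 0.007], 0.64)]
scene jar_black [([0.424, 0.223, 0.003], 0.65), ([0.469, -0.355, -0.0], 0.57)]
scene dish_black [([0.626, 0.091, 0.0], 0.91)]
side jar_green []
side jar_black [([0.424, 0.222, 0.003], 0.94), ([0.432, 0.108, 0.001], 0.85)]
side dish_black []
wrist jar_green [([0.627, 0.088, 0.002], 0.69), ([0.619, -0.111, 0.004], 0.55)]
wrist jar_black [([0.426, 0.223, 0.004], 0.93), ([0.431, 0.113, 0.0], 0.8)]
wrist dish_black [([0.626, 0.094, 0.0], 0.81), ([0.62, -0.111, 0.004], 0.48)]
[0.42966306 0.11095996 0.20389278]
```

View pics/b7.png

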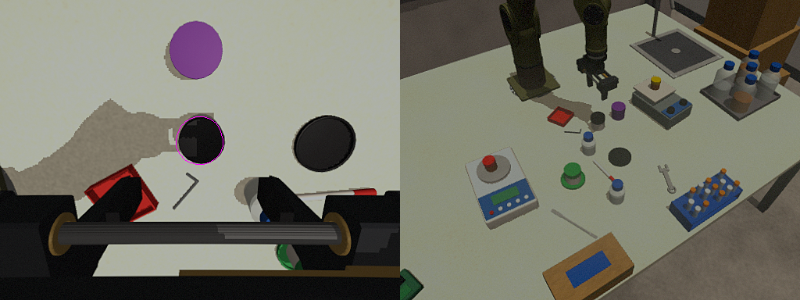

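The black jar is under the overlay in the wrist view (200,140). Purple (196,50) is well clear, and green sits in its dish (572,176 in the right half). I grasp black.

>>> jog_arm:
  turn:
    - [0,0,0]
    - [0,0,0]
    - [0,0,0]
    - [0,0,0]
    - [0,0,0]
    - [0,0,0]
    - [0,0,0]
    - [0,0,0]
    - [0,0,0]
    - [0,0,0]
    - [0,0,0]
    - [0,0,0]
    - [0,0,0]
  translation:
    - [0,0,0.04]
    - [0,0.001,0.08]
    - [0,0.001,0.11]
    - [0,0.001,0.137]
    - [0,0.001,0.154]
    - [0,0.001,0.154]
    - [0,0.001,0.154]
    - [0,0.001,0.154]
    - [0,0.001,0.154]
    - [0,0.001,0.154]
    - [0,0.001,0.154]
    - [0,0.001,0.154]
    - [0,0.001,0.154]
  grip: [0,0,0,0,0,0,0.6,0.6,0.6,0.6,0.6,0.6,0.6]
  force: 25

```text
clock: 29.68
tool_pos: [0.431, 0.111, 0.0501]
eef_rot: [0.707, 0.707, 0.0, 0.0]
contact_force: [1.3, 0.1, 5.2]
opening: 0.69
finger_force: 25.0
```

>>> jog_arm:
  turn:
    - [0,0,0]
    - [0,0,0]
    - [0,0,0]
    - [0,0,0]
    - [0,0,0]
    - [0,0,0]
    - [0,0,0]
    - [0,0,0]
    - [0,0,0]
    - [0,0,0]
    - [0,0,0]
    - [0,0,0]
    - [0,0,0]
  translation:
    - [0,0,-0.008]
    - [0,0,-0.025]
    - [0,0,-0.05]
    - [0,0.005,-0.07]
    - [-0.002,0.025,-0.08]
    - [-0.006,0.06,-0.08]
    - [-0.01,0.1,-0.08]
    - [-0.014,0.14,-0.08]
    - [-0.017,0.17,-0.08]
    - [-0.019,0.187,-0.08]
    - [-0.02,0.195,-0.08]
    - [-0.02,0.195,-0.08]
    - [-0.02,0.195,-0.08]
  grip: [0.6,0.6,0.6,0.6,0.6,0.6,0.6,0.6,0.6,0.6,0.6,0.6,0.6]
  force: 25

```text
clock: 31.3
tool_pos: [0.6245, 0.091, 0.1297]
eef_rot: [0.707, 0.707, -0.001, -0.0]
contact_force: [-1.0, 0.3, -1.8]
opening: 0.69
finger_force: 25.0
```

```bash
python3 p.py scene,side 8 jar_black; python3 -c "
from h import *
print(r.get_state()['tool_pos'],r.get_state()['opening'])"
```

```text
31.3
scene jar_black [([0.623, 0.091, 0.077], 0.86)]
side jar_black [([0.426, 0.222, 0.0], 0.86), ([0.624, 0.089, 0.081], 0.69)]
[0.62517554 0.09090683 0.13003087] 0.6918653699466124
```

>>> jog_arm:
  turn:
    - [0,0,0]
    - [0,0,0]
    - [0,0,0]
    - [0,0,0]
    - [0,0,0]
    - [0,0,0]
    - [0,0,0]
    - [0,0,0]
    - [0,0,0]
    - [0,0,0]
  translation:
    - [0,0.001,0.02]
    - [0,0.001,0.04]
    - [0,0.001,0.056]
    - [0,0.001,0.066]
    - [0,0.001,0.071]
    - [0,0.001,0.073]
    - [0,0.001,0.074]
    - [0,0.001,0.075]
    - [0,0.001,0.076]
    - [0,0.001,0.076]
  grip: [0.6,0.6,0.6,0.6,0.6,0.6,0.6,0.6,0.6,0.6]

```text
clock: 32.75
tool_pos: [0.6269, 0.0908, 0.0543]
eef_rot: [0.707, 0.707, 0.0, 0.0]
contact_force: [-1.1, 0.3, 1.1]
opening: 0.693
finger_force: 25.0
```

Contact. I release and retreat.

>>> jog_arm:
  turn:
    - [0,0,0]
    - [0,0,0]
    - [0,0,0]
    - [0,0,0]
    - [0,0,0]
    - [0,0,0]
    - [0,0,0]
    - [0,0,0]
    - [0,0,0]
    - [0,0,0]
    - [0,0,0]
    - [0,0,0]
    - [0,0,0]
    - [0,0,0]
    - [0,0,0]
  translation:
    - [0,0,0]
    - [0,0,0]
    - [0,0,0]
    - [0,0,0]
    - [0,0,-0.02]
    - [0,0,-0.06]
    - [0,0,-0.1]
    - [0,0,-0.14]
    - [0,-0.03,-0.18]
    - [0,-0.07,-0.2]
    - [0,-0.11,-0.22]
    - [0,-0.14,-0.22]
    - [0,-0.16,-0.22]
    - [0,-0.16,-0.22]
    - [0,-0.16,-0.22]
  grip: [0.2,0.1,0,0,0,0,0,0,0,0,0,0,0,0,0]

```text
clock: 34.62
tool_pos: [0.4678, 0.0911, 0.2746]
eef_rot: [0.708, 0.707, 0.001, 0.001]
contact_force: [-0.5, 0.9, 0.1]
opening: 0.999
finger_force: 0.0
```

```bash
python3 p.py scene,side 9 jar_red jar_yellow jar_green jar_black bottle_mid bottle_far
python3 -c "
import cv2,numpy as np
b=np.hstack([cv2.imread('pics/scene9.png')[80:300,70:390],cv2.imread('pics/side9.png')[80:384,80:420][:220]]);cv2.imwrite('pics/b9.png',cv2.resize(b,(800,int(220*800/b.shape[1]))))
cv2.imwrite('pics/s9.png',cv2.resize(cv2.imread('pics/scene9.png')[80:300,70:390],(800,550)))"
```

```text
34.625
scene jar_red [([0.473, -0.358, 0.073], 0.66)]
scene jar_yellow [([0.443, 0.407, 0.094], 0.78)]
scene jar_green [([0.618, -0.114, 0.01], 0.64)]
scene jar_black [([0.425, 0.223, 0.002], 0.82), ([0.626, 0.093, 0.002], 0.69)]
scene bottle_mid [([0.53, 0.008, 0.001], 0.65)]
scene bottle_far []
side jar_red [([0.463, -0.356, 0.075], 0.52)]
side jar_yellow [([0.443, 0.4, 0.092], 0.95)]
side jar_green [([0.618, -0.115, 0.004], 0.74)]
side jar_black [([0.424, 0.222, 0.0], 0.77), ([0.621, 0.09, 0.006], 0.71)]
side bottle_mid [([0.532, 0.006, 0.0], 0.88)]
side bottle_far [([0.776, -0.023, 0.0], 0.77)]
```

View pics/s9.png

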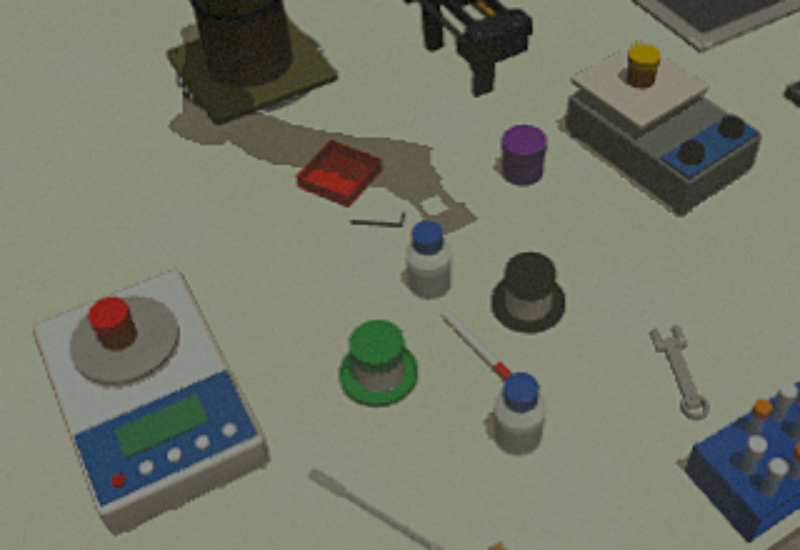

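View pics/side9.png

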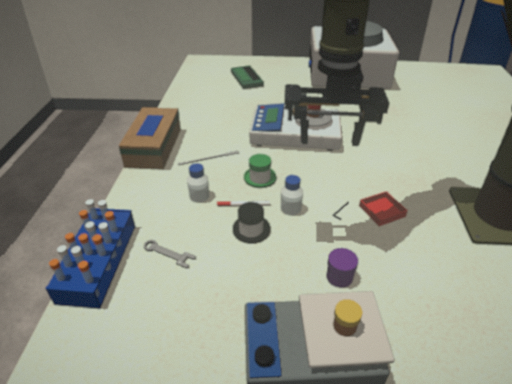

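All four jars are upright in their places and the bottles haven't moved. Red looks slightly off-centre on the pan, so I measure it.

```bash
python3 - <<'E'
from h import *
im=cv2.imread('pics/scene9.png')[...,::-1].copy();p=cams.camera_params('scene')
print(fit(im,'scene','red',(.469,-.356),.022,.106,.120), fit(im,'scene','yellow',(.443,.4),.022,.126,.14))
print(fit(cv2.imread('pics/side9.png')[...,::-1].copy(),'side','yellow',(.443,.4),.022,.126,.14))
f=8
def crop(x0,y0,w,h,ps):
    c=cv2.resize(im[y0:y0+h,x0:x0+w],None,fx=f,fy=f,interpolation=cv2.INTER_CUBIC)
    for P in ps: cv2.polylines(c,[((P-[x0,y0]+.5)*f).astype(np.int32).reshape(-1,1,2)],True,(255,0,255),1)
    return c
a=crop(92,192,50,50,[hull(.468,-.354,.06,.0749,.075,p),hull(.4684,-.3552,.022,.106,.12,p)])
b=crop(296,92,50,50,[hull(.443,.4,.0675,.0949,.095,p),hull(.4432,.4012,.022,.126,.14,p)])
cv2.imwrite('pics/c9.png',np.hstack([a,b])[...,::-1])
E
```

```text
(array([ 0.46943571, -0.35683278]), 200.0, 219.78630012198118) (array([0.45002025, 0.39671447]), 129.0, 127.00095004308969)
(array([0.44312633, 0.39949436]), 462.0, 648.9252678728662)
```

View pics/c9.png

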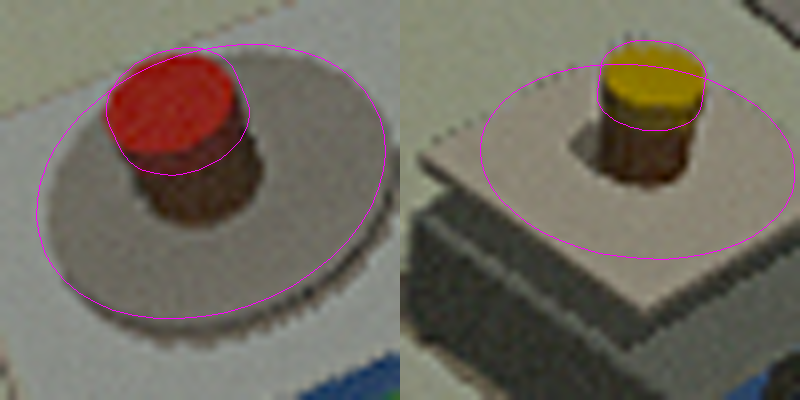

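The outlines agree with red and yellow to within about 3 mm of the pan and plate centres, so I hand in.

```bash
python3 -c "
from plant import r
print(r.finish_job())"
```

```text
the job is handed in; nothing more can be done
None
```

I handed the job in at about 35 s: in the last pictures all four jars stand upright, red on the balance pan, yellow on the stirrer plate, green and black in their dishes, with the bottles and the purple look-alike where they were; the hand-in gave no verdict.

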